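# Seat the jig cover on its hidden pin and hold it down

### The job

Pick up the blue jig cover by its black handle, lay it level on the yellow-banded end of the sprung jig bed so that it rides on top of the locating pin, and slide it lengthwise away from the yellow band until its hidden slot drops over the pin and the cover sits flat on the cardboard blank. Then press the cover down firmly so that the bed sinks most of the way to its stop, and finish like that, still gripping the handle and holding the bed pressed down. Do not disturb the carton or the marker.

Things in the scene. Friction and masses are not known exactly. Their poses are not given: they have to be found in the camera images.
- cover: Blue jig cover, loose, 0.2 to 0.33 kg: plate 130 x 80 x 20 mm with four brass bushes and a black handle on top. Origin at the centre of the underside; x along its length, z up. In the underside, centred on the origin, is a blind slot 13 mm (x) by 18 mm (y), 14 mm deep, unseen from above. Both ends are alike: use it either way round.
- handle (a point): Centre of the cover's black handle bar, 50 mm above the cover's underside centre; axes as the cover's. The bar is straight, along x, 84 mm long, 16 mm wide (y), 20 mm high, on two posts at x = -36 and +36 mm, with 20 mm free between bar and plate. Grip it across its width.
- bed_top (a point): Centre of the top of the jig's level sprung bed (200 x 110 mm, cardboard on top), 60 mm above the bench unpressed; sinks with it. x runs lengthwise from the yellow-banded end to the other: the sliding direction; z up. A round-tipped pin, 10 mm across, stands 10 mm up at y = 0, clamped in a black slot; its x differs each time, -12 to +22 mm; the cover hides it.
- lay_spot (a point): Where to lay the underside centre of the level cover before the slide: on the bed's centre line, 37 mm from its centre towards the yellow band, 10 mm above its top face; axes as bed_top. There the underside always meets the pin's tip, the slot being short of it. From 5 mm nearer the band to 13 mm farther from it, and 4 to 14 mm above the bed, will do.
- bed (a joint): How far the bed has sunk, in m: 0 unpressed, 0.012 at its stop; finish past 0.007. It starts to sink at about 2 N and takes 0.7 N more per mm, some 10 N at the stop, the cover's weight included. It sinks when the cover is pressed on the pin's tip, and springs back up when the slot comes over the pin.
- carton: Small brown cardboard carton 110 x 77 x 40 mm, a bystander at the back left; origin at the centre of its underside.
- marker: White felt marker with a blue cap, 134 mm long and 18 mm thick, a bystander lying along the back edge of the bench; origin under its middle.
Things that resemble listed ones, but are neither listed nor needed, are in the scene too. Of the things like the cover, leave any that is red; of the rest the larger one is meant.

How it is judged:
By the outcome, as a careful person would: the job done as asked, in the order asked, and still so for the second after the job is handed in, while the arm keeps its last pose, push and grip.
It also fails if it takes over 48 s, if anything falls off the work surface, if the arm or the gripper's body presses on something with over 40 N, if the wrist force passes 120 N, or if a joint passes its speed limit or range.

### The arm

A 6-joint arm with a two-finger parallel gripper is mounted at the origin on the work surface; the furniture and walls round the work are solid. World frame = base frame: x ahead of the robot, y to its left, z up, the work surface at z = 0. Lengths are in m, angles in rad, forces in N, time in s.
With the tool pointing down it reaches from about 0.325 to 0.775 m from the base axis. Payload 5.5 kg.
Tool frame: the origin (TCP) lies at the very end of the fingers, on their centre line; the grasp point (between the pads) lies 19 mm behind it (robot.grip_depth is the distance from the TCP to the grasp point, in m); z points along the fingers, y is the direction in which the jaws open and shut (so a half turn about z gives the same grasp; the last joint's range is limited). The gripper opens to 85 mm and grips with 20 to 120 N. Pads are 22 mm wide; open, the fingers measure 114 mm over their backs; the gripper's body (76 mm by 85 mm) begins 54 mm behind the grasp point. The pads swing forward as they close: fully open they stand 13 mm farther back than shut.
Start: joints at [1.211, 0.091, 1.231, -0, 1.82, -0.057], TCP at [0.179, 0.573, 0.231] pointing down, gripper open.
Joint ranges: [-2.87, 2.87], [-0.86, 2.18], [0.17, 2.46], [-1.51, 4.65], [0.06, 2.69], [-2.65, 2.65]. Speed limits (rad/s): [2.57, 2.57, 3.01, 3.14, 3.14, 3.14].

### API

Orientations are given as a unit quaternion [x, y, z, w].
In Python, from station import get_state, vision, close_job, robot gives the robot as it stands.
- The arm moves only by the shell command python3 -m handwheel 'ROWS' [FORCE]. ROWS is JSON, a list of rows, each an object with "gripper": the closure, from -1 (fully open) to 1 (shut), so that 0 is half open; "travel": the shift along the tool's x, y, z in units of 0.08 m (1.0 is 0.08 m), a list of three; "delta_rot": the turn, a rotation vector about the tool's x, y, z in units of 90 degrees (1.0 is 90 degrees), a list of three. A call has 1 to 12 rows; each row shifts and turns the commanded pose from where the row before left it, along the tool's axes as they then stand; what a row does not reach is not made up. A row lasts 1/12 s, in which the tool goes at most 41.7 mm and 7.16 degrees, less where a joint would pass 70% of its speed; a pose out of reach is approached as far as the arm can. A call with a number of a shift or a turn outside -1 to 1 is refused whole. A call with a gripper value outside its range is refused whole. The fingers move at their own pace and stop on an object; FORCE is the grip in N (left out, the last holds). Time passes only in rows, so rows that do not move let the fingers close. It gives the time, the measured TCP pose, the force and the opening at its end, in the units of the state.
- get_state(): the state, without advancing time (a new reading comes with each control period).
- vision.capture(name): name is "side" or "top"; returns a dict with "color" (384x512x3 uint8, red, green, blue), "depth" (384x512 float32, m along the optical axis (not along the pixel's ray), 0 where there is no reading), "fovy" (degrees; the focal length in pixels is half the picture's height over the tangent of half this angle, whatever the lens; pixels are square), "cx", "cy" (the principal point, pixels), "R" (3x3) and "t" (3): a world point X has camera coordinates R X + t. Camera axes: x right, y down, z forward; pixel columns grow to the right and rows downward; lengths in m; the calibration is good to about 2 mm. A picture is of the moment at which its call begins.
- close_job(): hands the job in, once; it reports no verdict.
Trained networks look in a picture, given as the dict that the camera call returned (one of the last four; its "shot" number tells which), for a name from the list of things; names that differ only in an ending like _2 or _b are one class to them, and where a whole thing is asked for, a point or a joint stands for the part that bears it (a point fixed in the world has none). Each returns a list of dicts, best first, with "confidence" (0 to 1); they miss things now and then, are a little off and sometimes report something else, mostly with a low value. They report only what shows in the picture. A call takes as long as a camera call. They do not tell look-alikes from the thing itself.
- vision.masks_of(picture, name): "mask" (384x512 bool, what is visible of it) and "xy" ([column, row] in pixels, amid what is visible of it).
- vision.mark_of(picture, name): "xy" ([column, row] in pixels: a listed point, or the origin of a listed thing).
The state is a dict: "time": time; "joints": joint angles; "joint_velocities": joint speeds; "tau": joint torques, N m; "position": TCP position; "tool_rot": TCP orientation; "ft_force": force on the tool from outside, world axes, zero at the start; "wrist_torque": the same for the moment, N m; "opening": finger opening in m.
Only numpy, scipy, OpenCV 4.12 (cv2) and the standard library are available. Lean on these libraries where they do the work, as an engineer would, in place of code of your own. Each camera call takes 0.05 s, during which the arm holds its last target.

## Working session

There is one attempt and no reset: what is moved stays moved. The work goes in short steps, Python scripts to look and compute and a shell command to move; the robot and the scene stay as the last step left them, time stands still between calls to the robot, and variables do not carry over. Pictures are saved under pics/ and viewed, and the job is handed in when it is done.

```bash
ls; mkdir -p pics; cat > h.py <<'E'
import numpy as np, cv2
from station import get_state, vision, close_job, robot
def save(p,n,crop=None,s=1):
    im=p["color"][:,:,::-1]
    if crop: a,b,c,d=crop; im=im[b:d,a:c]
    im=cv2.resize(np.ascontiguousarray(im),None,fx=s,fy=s,interpolation=cv2.INTER_CUBIC); cv2.imwrite("pics/"+n,im)
def cam(p):
    f=p["color"].shape[0]/2/np.tan(np.radians(p["fovy"])/2); return f,p["cx"],p["cy"],np.array(p["R"]),np.array(p["t"])
def ray(p,xy):
    f,cx,cy,R,t=cam(p); d=R.T@np.array([(xy[0]-cx)/f,(xy[1]-cy)/f,1]); return -R.T@t,d
def atz(p,xy,z):
    o,d=ray(p,xy); return o+d*(z-o[2])/d[2]
def cloud(p,mask=None):
    f,cx,cy,R,t=cam(p); D=p["depth"]; v,u=np.nonzero((D>0)&(True if mask is None else mask)); z=D[v,u]
    return (np.stack([(u-cx)/f*z,(v-cy)/f*z,z],1)-t)@R
def proj(p,X):
    f,cx,cy,R,t=cam(p); c=R@np.array(X)+t; return [cx+f*c[0]/c[2],cy+f*c[1]/c[2]]
E
python3 - <<'E'
from h import *
print(get_state())
for n in("top","side"):
    p=vision.capture(n); save(p,n+"0.png",s=1.5); print(n,p["fovy"],-np.array(p["R"]).T@p["t"])
    for k in("cover","handle","bed_top","lay_spot","bed","carton","marker"):
        try:
            for r in vision.mark_of(p,k): print(k,"mark",np.round(r["xy"],1),r["confidence"])
        except Exception as e: print(k,e)
        try:
            for r in vision.masks_of(p,k):
                c=cloud(p,r["mask"]); print(k,"mask",np.round(r["xy"],1),r["confidence"],r["mask"].sum(),np.round(np.median(c,0),3))
        except Exception as e: print(k,e)
E
```

```text
pics
{'time': 0.0, 'joints': array([ 1.21132144e+00,  9.18706350e-02,  1.23186991e+00,  3.51299703e-05,
        1.81984971e+00, -5.66623436e-02]), 'joint_velocities': array([ 0.0008946 ,  0.00125276, -0.00036522, -0.00032965,  0.00042313,
        0.00036187]), 'tau': array([ 2.55920605e-05, -4.58740747e+01, -4.18020773e+01, -1.47656979e-04,
        1.19071902e-02, -1.18407743e-05]), 'position': array([0.1787892 , 0.57243541, 0.23015287]), 'tool_rot': array([ 1.50824129e-01,  9.88560107e-01, -9.73741626e-04, -2.22983072e-04]), 'ft_force': array([ 0.02461562,  0.27489014, -1.50839273]), 'wrist_torque': array([-0.0204512 ,  0.00366917, -0.01645435]), 'opening': 0.08508558970106046}
top 42.08512362388766 [0.28635561 0.21879787 1.36709147]
cover mark [287.  243.2] 0.74
cover mark [228.2 192.6] 0.68
cover mark [289.4 175.5] 0.58
cover mask [228.  194.8] 0.87 1426 [0.44  0.312 0.02 ]
cover mask [289.8 174.3] 0.8 630 [0.485 0.141 0.013]
cover mask [286.  242.8] 0.76 1472 [0.3   0.166 0.02 ]
handle mark [229.3 192.8] 0.96
handle mark [292.6 172.5] 0.67
handle mark [284.5 245. ] 0.63
handle ma
[... 856 characters left out ...]
 0.71
handle mask [322.9 209.4] 0.92 1200 [0.304 0.186 0.023]
handle mask [249.3 205.5] 0.74 331 [0.49  0.162 0.017]
handle mask [249.9 226.3] 0.57 270 [0.478 0.294 0.024]
bed_top mark [254.3 164.2] 0.8
bed_top mask [252.3 169.3] 0.94 921 [ 0.493 -0.032  0.063]
lay_spot mark [253.7 166.7] 0.67
lay_spot mask [252.2 171.4] 0.95 893 [ 0.492 -0.028  0.063]
lay_spot mask [245.9 228.3] 0.56 299 [0.479 0.295 0.023]
bed it knows: bed_top, carton, cover, handle, lay_spot, marker
bed mask [253.7 170. ] 0.72 918 [ 0.493 -0.027  0.063]
carton mark [208.  278.4] 0.8
carton mask [217.1 270.3] 0.56 824 [0.523 0.496 0.037]
marker mark [203.  230.1] 0.59
marker mask [211.  222.1] 0.62 138 [0.584 0.229 0.016]
```

View pics/top0.png

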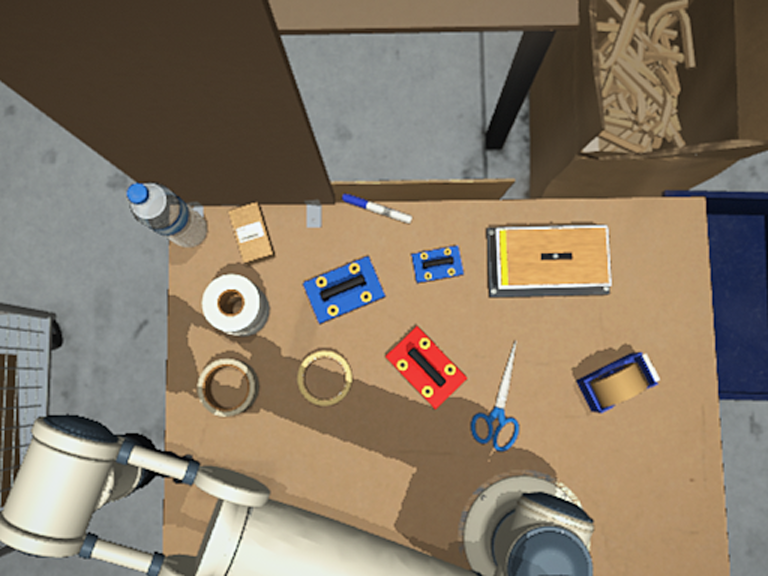

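View pics/side0.png

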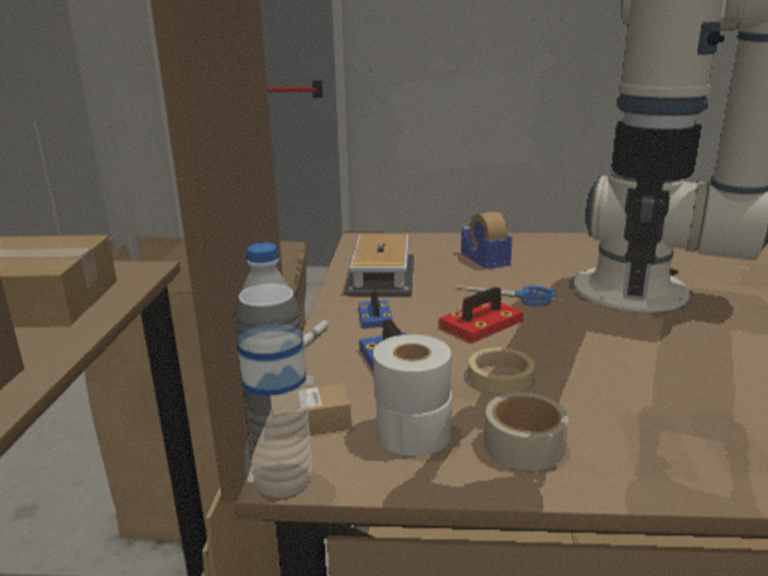

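Top view (512-px coordinates). Things that could be taken for the cover are the large blue one (229,193), the small blue one (291,175) and the red one (285,243). I choose the large blue one. The jig is at about (367,172), with its yellow band on the left and the pin in a black slot near (371,171). I'll measure these in a close crop.

```bash
python3 - <<'E'
from h import *
p=vision.capture("top"); np.save("top.npy",p,allow_pickle=True)
save(p,"crop1.png",(195,140,420,225),3.5)
rs=vision.masks_of(p,"cover")
r=min(rs,key=lambda r:np.hypot(r["xy"][0]-228,r["xy"][1]-194))
def rect(c,lab):
    q=cv2.minAreaRect((c[:,:2]*1000).astype(np.float32)); print(lab,len(c),np.round(q[0],1),np.round(q[1],1),round(q[2],1),"z",np.round(np.median(c[:,2]),4))
c=cloud(p,cv2.dilate(r["mask"].astype(np.uint8),np.ones((9,9)))>0)
pl=c[(c[:,2]>.012)&(c[:,2]<.03)]; rect(pl,"plate")
h=c[(c[:,2]>.05)&(c[:,2]<.068)]; rect(h,"bar"); print(h.mean(0))
hc=h[:,:2]-h[:,:2].mean(0); w,V=np.linalg.eigh(hc.T@hc); print("bar ang",np.degrees(np.arctan2(V[1,1],V[0,1])))
# blue colour mask method
col=p["color"].astype(int)
u0,v0=r["xy"]
bl=((col[:,:,2]-col[:,:,0]>50)).astype(np.uint8)
sub=np.zeros_like(bl); sub[165:220,198:262]=bl[165:220,198:262]
cs,_=cv2.findContours(sub,cv2.RETR_EXTERNAL,cv2.CHAIN_APPROX_NONE); k=max(cs,key=cv2.contourArea)
pts=np.array([atz(p,x[0],.02)[:2]*1000 for x in k],np.float32); print("blue rect",cv2.minAreaRect(pts))
# bed
C=cloud(p); b=C[(C[:,2]>.05)&(C[:,2]<.068)&(C[:,0]>.38)&(C[:,0]<.6)&(C[:,1]>-.2)&(C[:,1]<.07)]; rect(b,"bed")
print("carton etc max heights", )
for k in("bed_top","lay_spot"):
    for r in vision.mark_of(p,k): print(k,r["xy"],atz(p,r["xy"],.06 if k=="bed_top" else .07),r["confidence"])
E
```

```text
plate 1177 [442.5 311.9] [ 81.  129.7] 21.5 z 0.0194
bar 195 [442.4 312. ] [16.3 83.2] 22.0 z 0.0588
[0.44177675 0.31207477 0.05877724]
bar ang 111.38492042268612
blue rect ((443.2255859375, 313.04766845703125), (80.73532104492188, 129.28372192382812), 21.91474151611328)
bed 3082 [491.3 -62.1] [111.  201.2] 0.7 z 0.0591
carton etc max heights
bed_top [367.6, 171.7] [ 0.48885257 -0.05753479  0.06      ] 0.7
lay_spot [357.2, 171.4] [ 0.48850511 -0.0281782   0.07      ] 0.96
```

```bash
python3 - <<'E'
from h import *
p=np.load("top.npy",allow_pickle=True).item(); save(p,"bed1.png",(318,142,412,202),8)
E
```

```text
(no output)
```

View pics/crop1.png

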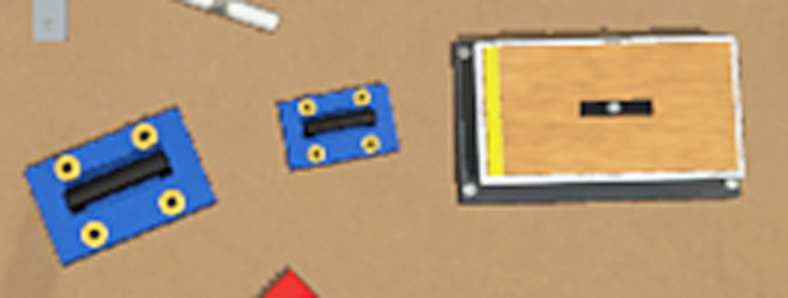

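View pics/bed1.png

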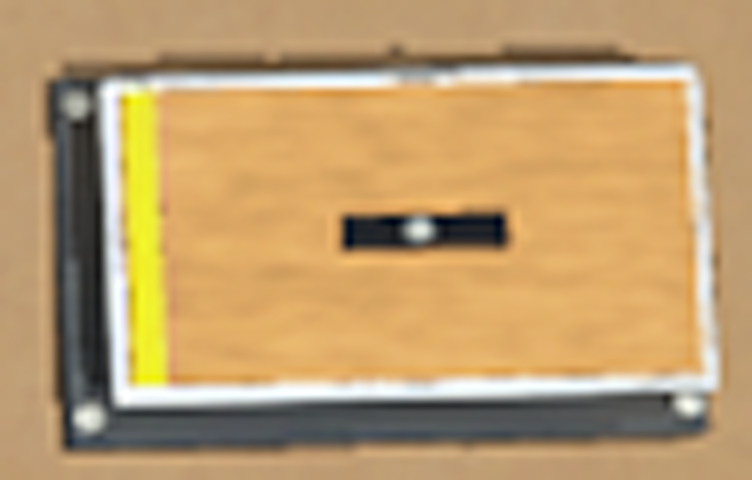

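The crop shows the large blue cover, the handle along its long axis, and the jig with the yellow band on its left (+y) side. The pin is at about (370.5,170.8). Next I need the bed's axis and the pin more exactly.

```bash
python3 - <<'E'
from h import *
p=np.load("top.npy",allow_pickle=True).item()
C=p["color"].astype(int); hsv=cv2.cvtColor(p["color"],cv2.COLOR_RGB2HSV)
# resample bed plane z=.06, 0.5mm
f,cx,cy,R,t=cam(p)
X,Y=np.meshgrid(np.arange(.41,.57,.0005),np.arange(.07,-.19,-.0005),indexing="ij")
W=np.stack([X,Y,np.full_like(X,.06)],-1)@R.T+t
m1=(cx+f*W[...,0]/W[...,2]).astype(np.float32); m2=(cy+f*W[...,1]/W[...,2]).astype(np.float32)
im=cv2.remap(p["color"],m1,m2,cv2.INTER_CUBIC)[::-1]   # row0 = x max
cv2.imwrite("pics/ortho.png",im[:,:,::-1])
def xy(c,r): return np.array([.41+ (im.shape[0]-1-r)*.0005,.07-c*.0005])
h=cv2.cvtColor(np.ascontiguousarray(im),cv2.COLOR_RGB2HSV)
y=((h[...,0]>25)&(h[...,0]<35)&(h[...,1]>180)&(h[...,2]>150)).astype(np.uint8)
print("yellow",y.sum()); v,u=np.nonzero(y); q=cv2.minAreaRect(np.stack([u,v],1).astype(np.float32)); print(xy(*q[0]),q[1],q[2])
w=((im.min(2)>150)|y.astype(bool)|((h[...,0]>8)&(h[...,0]<25)&(h[...,2]>200))).astype(np.uint8)
w=cv2.morphologyEx(w,cv2.MORPH_OPEN,np.ones((9,9)));w=cv2.morphologyEx(w,cv2.MORPH_CLOSE,np.ones((45,45)))
cs,_=cv2.findContours(w,0,1);k=max(cs,key=cv2.contourArea);q=cv2.minAreaRect(k);print("bed",xy(*q[0]),np.array(q[1])/2,q[2])
bk=(im.max(2)<90).astype(np.uint8); n,l,s,c=cv2.connectedComponentsWithStats(bk)
for i in range(1,n):
    if s[i,4]>150:
        v,u=np.nonzero(l==i);q=cv2.minAreaRect(np.stack([u,v],1).astype(np.float32)); print("black",s[i],xy(*q[0]),np.array(q[1])/2,q[2])
print("pin",atz(p,(370.5,170.75),.07))
s=vision.capture("side"); save(s,"sidebed.png",(220,140,300,240),7)
for n in("bed_top","lay_spot"):
    for r in vision.mark_of(s,n): print(n,r["xy"],r["confidence"],atz(s,r["xy"],.06 if n=="bed_top" else .07))
# collision survey on the path: points above .08
c=cloud(p); g=c[(c[:,2]>.08)&(c[:,0]>.2)&(c[:,0]<.75)&(c[:,1]>-.25)&(c[:,1]<.45)]; print(len(g)); 
if len(g): print(g.min(0),g.max(0))
E
```

```text
yellow 3502
[0.49100126 0.02731945] (190.12039184570312, 20.027294158935547) 89.60211181640625
bed [ 0.48875 -0.06025] [116.5 200.5] 90.0
black [332  38  72   4 155] [ 0.5496742  -0.11375264] [35.51107025  1.15895784] 0.8680514693260193
black [   26    49   404   248 13417] [ 0.48325 -0.04375] [123.5 201.5] 90.0
black [218 145  47  21 841] [ 0.49200001 -0.0505    ] [22.99999619  9.99999809] -0.0
black [272 144  53  22 927] [ 0.49225 -0.079  ] [10.5 26. ] 90.0
black [413 283  37  10 163] [ 0.42584613 -0.14551926] [ 4.27919817 18.35714149] 82.87498474121094
pin [ 0.48971354 -0.06312503  0.07      ]
bed_top [254.8, 162.2] 0.72 [ 0.49156225 -0.09747715  0.06      ]
lay_spot [253.3, 167.3] 0.88 [ 0.4905322  -0.02020401  0.07      ]
10268
[ 0.23154477 -0.21003882  0.08005038] [0.62303258 0.44999319 0.76945227]
```

View pics/ortho.png

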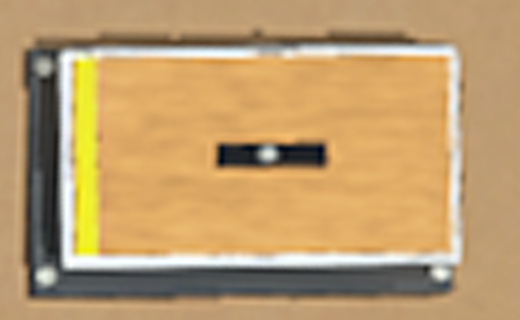

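View pics/sidebed.png

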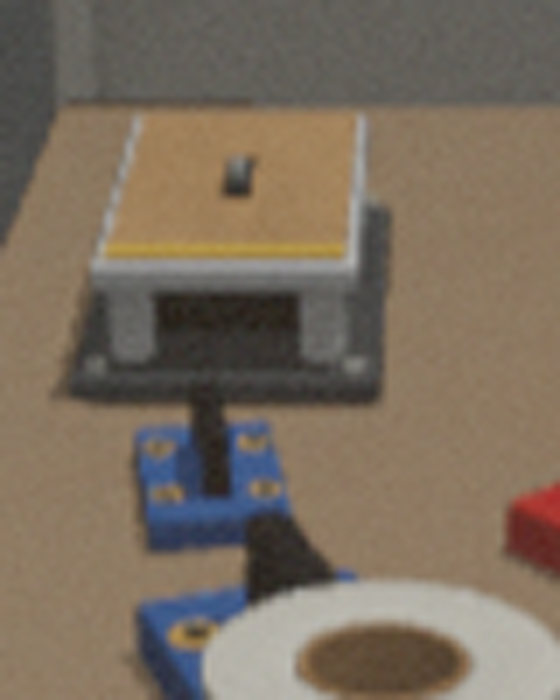

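```bash
cat >> h.py <<'E'
from scipy.spatial.transform import Rotation as Ro
def plan(target,ydeg,q=None,pos=None):
    s=get_state(); pos=s["position"] if pos is None else pos; r=Ro.from_quat(s["tool_rot"] if q is None else q)
    # desired tool: z down, y axis at ydeg
    a=np.radians(ydeg); y=np.array([np.cos(a),np.sin(a),0]); z=np.array([0,0,-1.]); M=np.stack([np.cross(y,z),y,z],1)
    d=(r.inv()*Ro.from_matrix(M)).as_rotvec()
    print("t",round(s["time"],2),"pos",np.round(pos,4),"yang",np.degrees(np.arctan2(*r.as_matrix()[[1,0],1])).round(2),"tilt",np.round(r.as_matrix()[:2,2],4),"F",np.round(s["ft_force"],2),"op",round(s["opening"],4))
    print("travel now-tool (units)",np.round(r.inv().apply(np.array(target)-pos)/.08,4),"after-turn tool",np.round(M.T@(np.array(target)-pos)/.08,4),"rot units",np.round(d/(np.pi/2),4))
E
python3 - <<'E'
from h import *
p=np.load("top.npy",allow_pickle=True).item()
c=cloud(p); 
for n,b in dict(roll=(150,170,190,215),tape=(140,170,240,275),bottle=(85,135,120,165)).items():
    m=np.zeros((384,512),bool); m[b[2]:b[3],b[0]:b[1]]=1; g=cloud(p,m); print(n,g[g[:,2]>.02].min(0),g.max(0))
plan([.4423,.3122,.16],21.7)
E
```

```text
roll [0.37963737 0.45588154 0.02031362] [0.4417798  0.517794   0.12468408]
tape [0.22783322 0.46843427 0.02042658] [0.31889604 0.5591294  0.0552595 ]
bottle [0.52306487 0.53071839 0.02032632] [0.89651369 1.04185867 0.29444982]
t 1.75 pos [0.1789 0.5727 0.2313] yang 72.65 tilt [-0.      0.0001] F [-0.35 -0.16 -0.61] op 0.0853
travel now-tool (units) [-4.1136 -2.127   0.891 ] after-turn tool [-4.2433  1.8548  0.8913] rot units [ 0.     -0.      0.5661]
```

```bash
python3 -m handwheel '[{"gripper":-1,"travel":[-0.343,-0.177,0],"delta_rot":[0,0,0]},{"gripper":-1,"travel":[-0.343,-0.177,0],"delta_rot":[0,0,0]},{"gripper":-1,"travel":[-0.343,-0.177,0],"delta_rot":[0,0,0]},{"gripper":-1,"travel":[-0.343,-0.177,0],"delta_rot":[0,0,0]},{"gripper":-1,"travel":[-0.343,-0.177,0],"delta_rot":[0,0,0]},{"gripper":-1,"travel":[-0.343,-0.177,0],"delta_rot":[0,0,0]},{"gripper":-1,"travel":[-0.343,-0.177,0],"delta_rot":[0,0,0]},{"gripper":-1,"travel":[-0.343,-0.177,0],"delta_rot":[0,0,0]},{"gripper":-1,"travel":[-0.343,-0.177,0],"delta_rot":[0,0,0]},{"gripper":-1,"travel":[-0.343,-0.177,0],"delta_rot":[0,0,0]},{"gripper":-1,"travel":[-0.343,-0.177,0],"delta_rot":[0,0,0]},{"gripper":-1,"travel":[-0.34,-0.18,0],"delta_rot":[0,0,0]}]' 60
python3 -m handwheel '[{"gripper":-1,"travel":[0,0,0.11],"delta_rot":[0,0,0.07]},{"gripper":-1,"travel":[0,0,0.11],"delta_rot":[0,0,0.071]},{"gripper":-1,"travel":[0,0,0.11],"delta_rot":[0,0,0.071]},{"gripper":-1,"travel":[0,0,0.11],"delta_rot":[0,0,0.071]},{"gripper":-1,"travel":[0,0,0.11],"delta_rot":[0,0,0.071]},{"gripper":-1,"travel":[0,0,0.11],"delta_rot":[0,0,0.071]},{"gripper":-1,"travel":[0,0,0.11],"delta_rot":[0,0,0.071]},{"gripper":-1,"travel":[0,0,0.12],"delta_rot":[0,0,0.07]},{"gripper":-1,"travel":[0,0,0],"delta_rot":[0,0,0]}]'
python3 - <<'E'
from h import *
plan([.4423,.3122,.031],21.7)
E
```

```text
time: 2.75
position: [0.4432, 0.3109, 0.2314]
tool_rot: [0.151, 0.989, 0.0, 0.0]
ft_force: [0.1, 0.3, -0.4]
opening: 0.0851
time: 3.5
position: [0.4415, 0.3117, 0.1579]
tool_rot: [0.563, 0.827, -0.002, -0.001]
ft_force: [0.3, -0.2, -1.0]
opening: 0.0859
t 3.5 pos [0.4415 0.3117 0.1579] yang 21.49 tilt [-0.0028 -0.0018] F [ 0.29 -0.23 -1.01] op 0.0859
travel now-tool (units) [0.0033 0.0167 1.5856] after-turn tool [0.0023 0.0115 1.5857] rot units [-0.0021  0.0004 -0.0024]
```

```bash
python3 -m handwheel '[{"gripper":-1,"travel":[0.002,0.01,0.25],"delta_rot":[-0.002,0,-0.002]},{"gripper":-1,"travel":[0,0,0.3],"delta_rot":[0,0,0]},{"gripper":-1,"travel":[0,0,0.3],"delta_rot":[0,0,0]},{"gripper":-1,"travel":[0,0,0.25],"delta_rot":[0,0,0]},{"gripper":-1,"travel":[0,0,0.2],"delta_rot":[0,0,0]},{"gripper":-1,"travel":[0,0,0.15],"delta_rot":[0,0,0]},{"gripper":-1,"travel":[0,0,0.14],"delta_rot":[0,0,0]},{"gripper":-1,"travel":[0,0,0],"delta_rot":[0,0,0]},{"gripper":-1,"travel":[0,0,0],"delta_rot":[0,0,0]}]'
python3 - <<'E'
from h import *
plan([.4423,.3122,.031],21.7)
p=vision.capture("side"); save(p,"g1.png",(200,140,360,260),5)
p=vision.capture("top"); save(p,"g2.png",(180,140,300,230),6)
E
```

```text
time: 4.25
position: [0.4433, 0.3128, 0.033]
tool_rot: [0.56, 0.829, 0.001, 0.001]
ft_force: [0.9, 0.7, -1.2]
opening: 0.0854
t 4.25 pos [0.4433 0.3128 0.033 ] yang 21.94 tilt [0.0027 0.001 ] F [ 0.94  0.65 -1.15] op 0.0854
travel now-tool (units) [-0.0022 -0.0139  0.0251] after-turn tool [-0.0022 -0.0138  0.0252] rot units [0.0018 0.     0.0027]
```

View pics/g1.png

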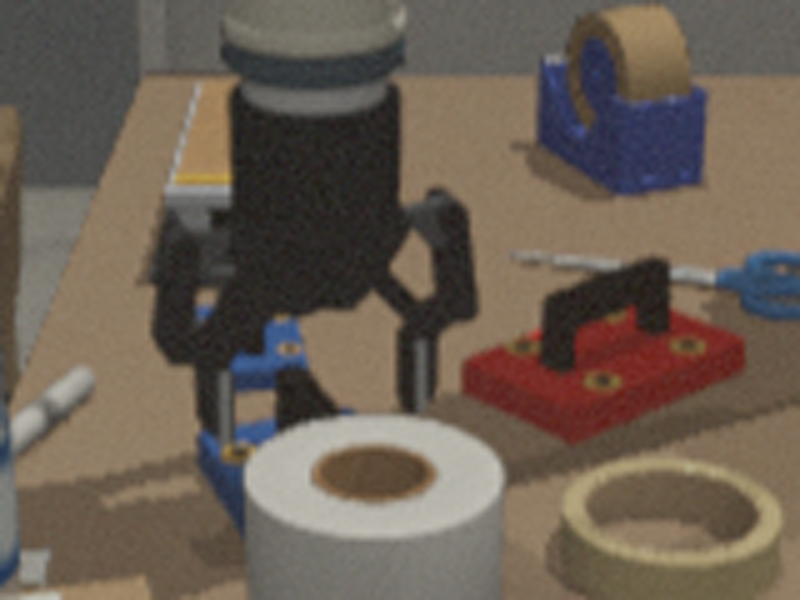

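View pics/g2.png

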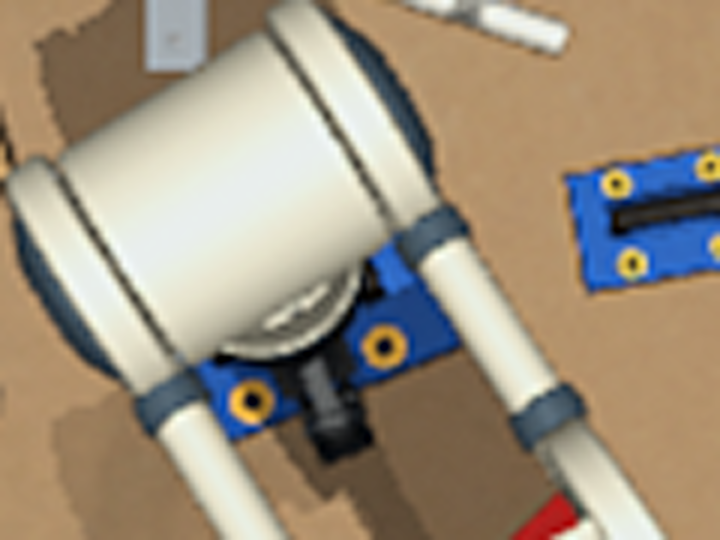

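The fingers straddle the bar, at about x=225 and x=420 in the side crop with the bar between them. I'll close on it.

```bash
python3 -m handwheel '[{"gripper":-1,"travel":[0,-0.012,0.02],"delta_rot":[0.001,0,0]},{"gripper":0,"travel":[0,0,0],"delta_rot":[0,0,0]},{"gripper":1,"travel":[0,0,0],"delta_rot":[0,0,0]},{"gripper":1,"travel":[0,0,0],"delta_rot":[0,0,0]},{"gripper":1,"travel":[0,0,0],"delta_rot":[0,0,0]},{"gripper":1,"travel":[0,0,0],"delta_rot":[0,0,0]},{"gripper":1,"travel":[0,0,0],"delta_rot":[0,0,0]},{"gripper":1,"travel":[0,0,0],"delta_rot":[0,0,0]},{"gripper":1,"travel":[0,0,0],"delta_rot":[0,0,0]},{"gripper":1,"travel":[0,0,0],"delta_rot":[0,0,0]},{"gripper":1,"travel":[0,0,0],"delta_rot":[0,0,0]},{"gripper":1,"travel":[0,0,0],"delta_rot":[0,0,0]}]' 100
python3 - <<'E'
from h import *
plan([.4423,.3122,.031],21.7)
E
```

```text
time: 5.35
position: [0.4427, 0.3125, 0.0317]
tool_rot: [0.56, 0.828, 0.001, 0.001]
ft_force: [2.0, 0.4, 3.2]
opening: 0.0143
t 5.35 pos [0.4427 0.3125 0.0317] yang 21.89 tilt [0.0022 0.001 ] F [1.98 0.36 3.25] op 0.0143
travel now-tool (units) [-0.0019 -0.0058  0.0082] after-turn tool [-0.002  -0.0057  0.0082] rot units [ 0.0015 -0.      0.0021]
```

```bash
python3 -m handwheel '[{"gripper":1,"travel":[0,0,-0.1],"delta_rot":[0,0,0]},{"gripper":1,"travel":[0,0,-0.2],"delta_rot":[0,0,0]},{"gripper":1,"travel":[0,0,-0.3],"delta_rot":[0,0,0]},{"gripper":1,"travel":[0,0,-0.3],"delta_rot":[0,0,0]},{"gripper":1,"travel":[0,0,-0.3],"delta_rot":[0,0,0]},{"gripper":1,"travel":[0,0,-0.2],"delta_rot":[0,0,0]},{"gripper":1,"travel":[0,0,-0.1],"delta_rot":[0,0,0]},{"gripper":1,"travel":[0,0,0],"delta_rot":[0,0,0]},{"gripper":1,"travel":[0,0,0],"delta_rot":[0,0,0]}]'
python3 - <<'E'
from h import *
plan([.4909,-.0255,.15],0.8)
p=vision.capture("side"); save(p,"l1.png",(180,80,360,240),4)
E
```

```text
time: 6.1
position: [0.4418, 0.3121, 0.1503]
tool_rot: [0.56, 0.829, -0.0, 0.0]
ft_force: [-0.4, -0.2, -3.5]
opening: 0.0147
t 6.1 pos [0.4418 0.3121 0.1503] yang 21.89 tilt [ 0.0001 -0.0002] F [-0.39 -0.22 -3.5 ] op 0.0147
travel now-tool (units) [-4.1448e+00 -1.0042e+00  4.0000e-03] after-turn tool [-4.2285e+00  5.5450e-01  3.3000e-03] rot units [1.000e-04 1.000e-04 2.343e-01]
```

View pics/l1.png

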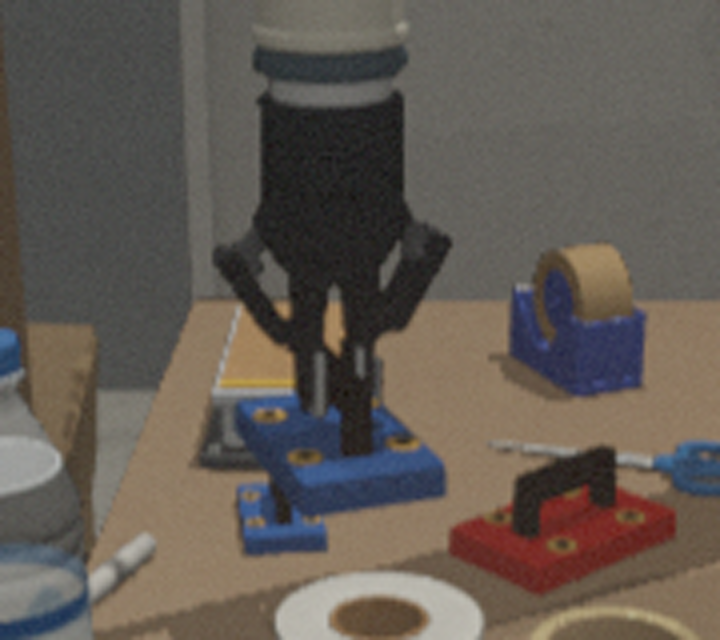

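The cover is held level and clear of the bench at crop (340,450). Next I carry it over and turn it.

```bash
python3 -m handwheel '[{"gripper":1,"travel":[-0.2,-0.05,0],"delta_rot":[0,0,0]},{"gripper":1,"travel":[-0.38,-0.09,0],"delta_rot":[0,0,0]},{"gripper":1,"travel":[-0.38,-0.09,0],"delta_rot":[0,0,0]},{"gripper":1,"travel":[-0.38,-0.09,0],"delta_rot":[0,0,0]},{"gripper":1,"travel":[-0.38,-0.09,0],"delta_rot":[0,0,0]},{"gripper":1,"travel":[-0.38,-0.09,0],"delta_rot":[0,0,0]},{"gripper":1,"travel":[-0.38,-0.09,0],"delta_rot":[0,0,0]},{"gripper":1,"travel":[-0.38,-0.09,0],"delta_rot":[0,0,0]},{"gripper":1,"travel":[-0.38,-0.09,0],"delta_rot":[0,0,0]},{"gripper":1,"travel":[-0.38,-0.09,0],"delta_rot":[0,0,0]},{"gripper":1,"travel":[-0.35,-0.1,0],"delta_rot":[0,0,0]},{"gripper":1,"travel":[-0.17,-0.05,0],"delta_rot":[0,0,0]}]'
python3 -m handwheel '[{"gripper":1,"travel":[0,0,0],"delta_rot":[0,0,0.04]},{"gripper":1,"travel":[0,0,0],"delta_rot":[0,0,0.065]},{"gripper":1,"travel":[0,0,0],"delta_rot":[0,0,0.065]},{"gripper":1,"travel":[0,0,0],"delta_rot":[0,0,0.064]},{"gripper":1,"travel":[0,0,0],"delta_rot":[0,0,0]},{"gripper":1,"travel":[0,0,0],"delta_rot":[0,0,0]}]'
python3 - <<'E'
from h import *
plan([.4909,-.0255,.115],0.8)
p=vision.capture("top"); save(p,"c1.png",(300,120,440,225),5)
q=vision.capture("side"); save(q,"c2.png",(190,90,330,195),5)
for r in vision.masks_of(p,"cover"): print(np.round(r["xy"]),r["confidence"],np.round(np.median(cloud(p,r["mask"]),0),3))
c=cloud(p); c=c[(c[:,2]>.122)&(c[:,2]<.148)&(c[:,0]>.42)&(c[:,0]<.56)&(c[:,1]>-.12)&(c[:,1]<.06)]; print(len(c),cv2.minAreaRect((c[:,:2]*1000).astype(np.float32)),np.median(c[:,2]))
E
```

```text
time: 7.15
position: [0.4898, -0.0282, 0.1488]
tool_rot: [0.561, 0.828, -0.001, -0.001]
ft_force: [0.4, 1.0, -3.5]
opening: 0.0143
time: 7.65
position: [0.49, -0.0251, 0.1494]
tool_rot: [0.701, 0.713, -0.0, -0.001]
ft_force: [-1.3, -0.0, -3.7]
opening: 0.0143
t 7.65 pos [ 0.49   -0.0251  0.1494] yang 1.0 tilt [-0.0014  0.0009] F [-1.27 -0.02 -3.69] op 0.0143
travel now-tool (units) [-0.0062  0.012   0.4302] after-turn tool [-0.0057  0.0114  0.4302] rot units [-0.0009 -0.0006  0.0022]
[350. 170.] 0.95 [0.48  0.007 0.137]
[291. 174.] 0.79 [0.486 0.141 0.013]
830 ((489.26324462890625, -25.000648498535156), (80.39347076416016, 130.04617309570312), 1.086928367614746) 0.13699559401628975
```

View pics/c1.png

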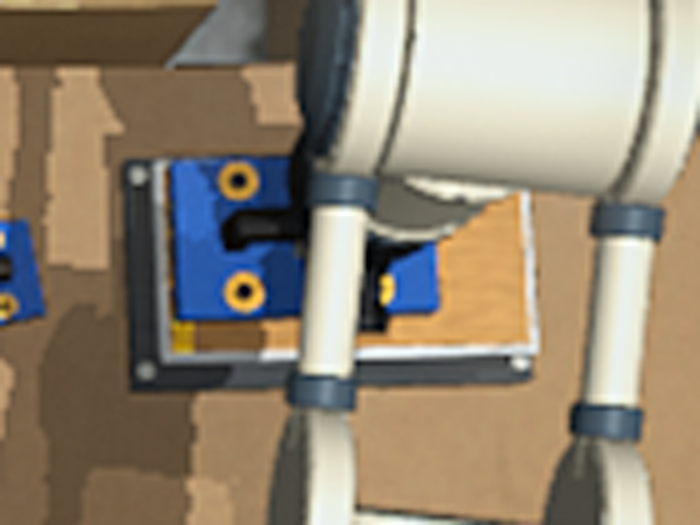

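View pics/c2.png

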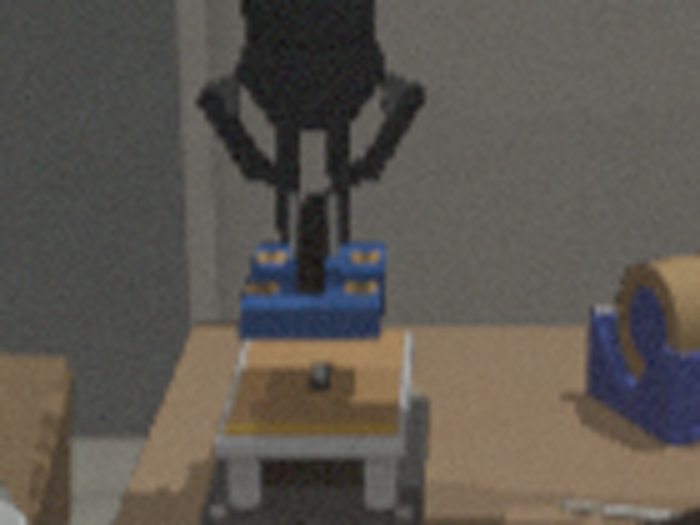

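The cover is level above the yellow-banded end. Its measured centre is (0.489, -0.025) and its yaw is 1.1°. I'll lower it to just above the pin tip.

```bash
python3 -m handwheel '[{"gripper":1,"travel":[0,0.012,0.08],"delta_rot":[-0.001,0,0.002]},{"gripper":1,"travel":[0,0,0.12],"delta_rot":[0,0,0]},{"gripper":1,"travel":[0,0,0.12],"delta_rot":[0,0,0]},{"gripper":1,"travel":[0,0,0.1],"delta_rot":[0,0,0]},{"gripper":1,"travel":[0,0,0.08],"delta_rot":[0,0,0]},{"gripper":1,"travel":[0,0,0.03],"delta_rot":[0,0,0]},{"gripper":1,"travel":[0,0,0],"delta_rot":[0,0,0]},{"gripper":1,"travel":[0,0,0],"delta_rot":[0,0,0]}]'
python3 - <<'E'
from h import *
plan([.491,-.0255,.1017],0.8)
plan([.491,-.0255,.1017],0.8)
E
```

```text
time: 8.47
position: [0.4918, -0.0251, 0.1088]
tool_rot: [0.703, 0.711, 0.001, 0.001]
ft_force: [0.4, -0.4, -2.6]
opening: 0.0147
t 8.47 pos [ 0.4918 -0.0251  0.1088] yang 0.65 tilt [0.003  0.0006] F [ 0.41 -0.41 -2.62] op 0.0147
travel now-tool (units) [-0.0049 -0.0103  0.0883] after-turn tool [-0.0048 -0.0101  0.0884] rot units [ 0.0019 -0.0004 -0.0016]
t 8.47 pos [ 0.4918 -0.0251  0.1088] yang 0.65 tilt [0.003  0.0006] F [ 0.41 -0.41 -2.62] op 0.0147
travel now-tool (units) [-0.0049 -0.0103  0.0883] after-turn tool [-0.0048 -0.0101  0.0884] rot units [ 0.0019 -0.0004 -0.0016]
```

```bash
python3 -m handwheel '[{"gripper":1,"travel":[0,-0.006,0.03],"delta_rot":[0.001,0,-0.001]},{"gripper":1,"travel":[0,0,0.03],"delta_rot":[0,0,0]},{"gripper":1,"travel":[0,0,0.0],"delta_rot":[0,0,0]},{"gripper":1,"travel":[0,0,0.0],"delta_rot":[0,0,0]}]'
python3 -m handwheel '[{"gripper":1,"travel":[0,0,0.025],"delta_rot":[0,0,0]},{"gripper":1,"travel":[0,0,0],"delta_rot":[0,0,0]},{"gripper":1,"travel":[0,0,0],"delta_rot":[0,0,0]}]'
python3 -m handwheel '[{"gripper":1,"travel":[0,0,0.025],"delta_rot":[0,0,0]},{"gripper":1,"travel":[0,0,0],"delta_rot":[0,0,0]},{"gripper":1,"travel":[0,0,0],"delta_rot":[0,0,0]}]'
```

```text
time: 8.8
position: [0.4913, -0.0251, 0.1039]
tool_rot: [0.703, 0.712, 0.001, 0.0]
ft_force: [-0.8, -0.3, -2.6]
opening: 0.0148
time: 9.05
position: [0.4912, -0.0251, 0.1018]
tool_rot: [0.703, 0.712, 0.001, 0.0]
ft_force: [0.7, -0.3, -3.3]
opening: 0.0148
time: 9.3
position: [0.4914, -0.0251, 0.1002]
tool_rot: [0.703, 0.712, 0.001, 0.0]
ft_force: [-0.3, 0.1, -0.3]
opening: 0.0145
```

Contact: the z force rose by about 3 N with the underside near 69 mm, so the cover is riding on the pin. I'll press a little more and check.

```bash
python3 -m handwheel '[{"gripper":1,"travel":[0,0,0.02],"delta_rot":[0,0,0]},{"gripper":1,"travel":[0,0,0],"delta_rot":[0,0,0]},{"gripper":1,"travel":[0,0,0],"delta_rot":[0,0,0]},{"gripper":1,"travel":[0,0,0],"delta_rot":[0,0,0]}]'
python3 - <<'E'
from h import *
plan([.4915,-.0251,.1],0.8)
q=vision.capture("side"); save(q,"d2.png",(200,110,310,190),7)
plan([.4915,-.0251,.1],0.8)
p=vision.capture("top");c=cloud(p); save(p,"d1.png",(300,120,440,225),5)
plan([.4915,-.0251,.1],0.8)
c=c[(c[:,2]>.078)&(c[:,2]<.098)&(c[:,0]>.42)&(c[:,0]<.56)&(c[:,1]>-.12)&(c[:,1]<.06)]; print(len(c),cv2.minAreaRect((c[:,:2]*1000).astype(np.float32)),np.median(c[:,2]))
A=np.c_[c[:,:2],np.ones(len(c))]; k=np.abs(c[:,2]-np.median(c[:,2]))<.004; print("tilt",np.linalg.lstsq(A[k],c[k,2],rcond=None)[0])
E
```

```text
time: 9.63
position: [0.4915, -0.0251, 0.0986]
tool_rot: [0.703, 0.712, 0.001, 0.001]
ft_force: [0.3, 0.2, 0.7]
opening: 0.0142
t 9.63 pos [ 0.4915 -0.0251  0.0986] yang 0.74 tilt [0.002  0.0006] F [0.32 0.21 0.67] op 0.0142
travel now-tool (units) [-0.0003  0.0004 -0.0171] after-turn tool [-0.0003  0.0004 -0.0171] rot units [ 0.0013 -0.0003 -0.0007]
t 9.68 pos [ 0.4914 -0.0251  0.0986] yang 0.75 tilt [0.0019 0.0006] F [-0.32  1.27  0.33] op 0.0143
travel now-tool (units) [-0.0005  0.0007 -0.0176] after-turn tool [-0.0006  0.0007 -0.0176] rot units [ 0.0012 -0.0003 -0.0006]
t 9.73 pos [ 0.4914 -0.0251  0.0986] yang 0.74 tilt [0.0019 0.0006] F [-0.38  0.54  0.3 ] op 0.0149
travel now-tool (units) [-0.0002  0.0007 -0.0179] after-turn tool [-0.0002  0.0007 -0.0179] rot units [ 0.0012 -0.0003 -0.0006]
733 ((490.10906982421875, -26.043426513671875), (131.90240478515625, 79.62837982177734), 89.43934631347656) 0.08619575755056538
tilt [-0.0033449   0.00214915  0.08785009]
```

View pics/d2.png

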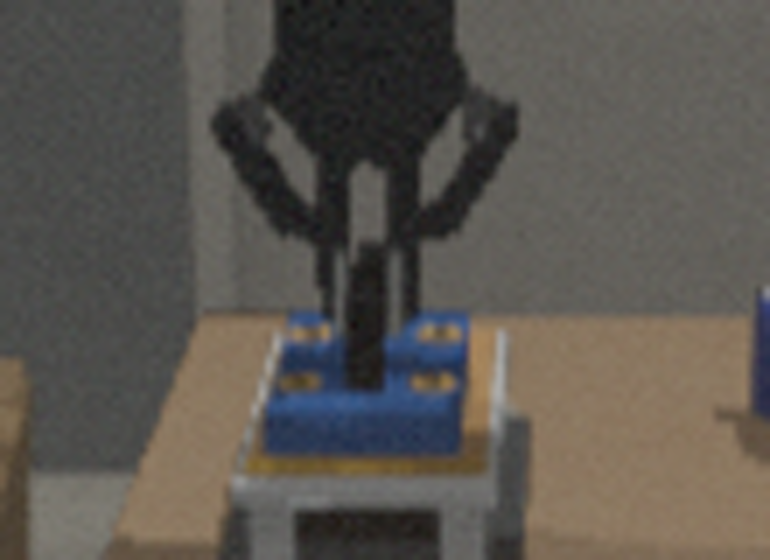

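```bash
python3 - <<'E'
from h import *
s=vision.capture("side")
print("side pin (254,165)->",atz(s,(254,164.5),.066), "proj of (.491,-.063,.067)",proj(s,[.491,-.063,.067]))
C=s["color"].astype(int); bl=(C[:,:,2]-C[:,:,0]>35)
for v in range(166,176):
    u=np.nonzero(bl[v,225:280])[0]+225
    if len(u): print(v,u.min(),u.max(),[np.round(atz(s,(a,v),.075)[:2],4) for a in(u.min()-.5,u.max()+.5)])
o,d=ray(s,(0,0))
f,cx,cy,R,t=cam(s)
# front face plane y=+.04 : intersect
for v in(170,172,174):
    u=np.nonzero(bl[v,225:280])[0]+225
    r=[]
    for a in(u.min()-.5,u.max()+.5):
        o,d=ray(s,(a,v)); X=o+d*(.0399-o[1])/d[1]; r.append(X)
    print(v,np.round(r,4).tolist(),"mid",np.mean(r,0)[0])
# bed front edge, white, plane y=.039 
for v in range(176,184):
    row=C[v,228:280].min(1); print(v,row.tolist()) if v in(179,) else 0
E
```

```text
side pin (254,165)-> [ 0.49115858 -0.05761135  0.066     ] proj of (.491,-.063,.067) [np.float64(254.1686622154857), np.float64(163.62256887158068)]
166 239 265 [array([ 0.5344, -0.0168]), array([ 0.454 , -0.0182])]
167 238 264 [array([ 0.5364, -0.0078]), array([ 0.4565, -0.0092])]
168 238 264 [array([0.5355, 0.0011]), array([ 4.561e-01, -3.000e-04])]
169 238 264 [array([0.5345, 0.0099]), array([0.4556, 0.0085])]
170 238 264 [array([0.5336, 0.0186]), array([0.4552, 0.0171])]
171 239 264 [array([0.5298, 0.0271]), array([0.4548, 0.0257])]
172 239 264 [array([0.529 , 0.0356]), array([0.4544, 0.0342])]
173 239 264 [array([0.5281, 0.0439]), array([0.454 , 0.0425])]
170 [[0.5311, 0.0399, 0.0826], [0.454, 0.0399, 0.0831]] mid 0.49257969976493254
172 [[0.5285, 0.0399, 0.0766], [0.4541, 0.0399, 0.0771]] mid 0.4912776870595065Traceback (most recent call last):
  File "<stdin>", line 14, in <module>
    return umr_minimum(a, axis, None, out, keepdims, initial, where)
ValueError: zero-size array to reduction operation minimum which has no identity
```

```bash
python3 -m handwheel '[{"gripper":1,"travel":[-0.02,0,0],"delta_rot":[0,0,0]},{"gripper":1,"travel":[-0.035,0,0],"delta_rot":[0,0,0]},{"gripper":1,"travel":[-0.035,0,0],"delta_rot":[0,0,0]},{"gripper":1,"travel":[-0.035,0,0],"delta_rot":[0,0,0]},{"gripper":1,"travel":[-0.035,0,0],"delta_rot":[0,0,0]},{"gripper":1,"travel":[-0.035,0,0],"delta_rot":[0,0,0]},{"gripper":1,"travel":[-0.035,0,0],"delta_rot":[0,0,0]},{"gripper":1,"travel":[-0.035,0,0],"delta_rot":[0,0,0]},{"gripper":1,"travel":[-0.035,0,0],"delta_rot":[0,0,0]},{"gripper":1,"travel":[-0.03,0,0],"delta_rot":[0,0,0]},{"gripper":1,"travel":[0,0,0],"delta_rot":[0,0,0]},{"gripper":1,"travel":[0,0,0],"delta_rot":[0,0,0]}]'
python3 -m handwheel '[{"gripper":1,"travel":[-0.025,0,0],"delta_rot":[0,0,0]},{"gripper":1,"travel":[-0.025,0,0],"delta_rot":[0,0,0]},{"gripper":1,"travel":[0,0,0],"delta_rot":[0,0,0]},{"gripper":1,"travel":[0,0,0],"delta_rot":[0,0,0]}]'
python3 -m handwheel '[{"gripper":1,"travel":[-0.015,0,0],"delta_rot":[0,0,0]},{"gripper":1,"travel":[0,0,0],"delta_rot":[0,0,0]},{"gripper":1,"travel":[0,0,0],"delta_rot":[0,0,0]}]'
python3 -m handwheel '[{"gripper":1,"travel":[-0.015,0,0],"delta_rot":[0,0,0]},{"gripper":1,"travel":[0,0,0],"delta_rot":[0,0,0]},{"gripper":1,"travel":[0,0,0],"delta_rot":[0,0,0]}]'
```

```text
time: 10.78
position: [0.4917, -0.0525, 0.0984]
tool_rot: [0.703, 0.711, 0.0, 0.001]
ft_force: [0.8, -0.9, 0.3]
opening: 0.0146
time: 11.12
position: [0.4917, -0.056, 0.0984]
tool_rot: [0.703, 0.712, 0.0, 0.001]
ft_force: [-0.3, -2.6, -0.7]
opening: 0.0145
time: 11.37
position: [0.4917, -0.0568, 0.0983]
tool_rot: [0.703, 0.712, 0.001, 0.0]
ft_force: [0.2, -1.0, -0.0]
opening: 0.0143
time: 11.62
position: [0.4917, -0.0582, 0.0983]
tool_rot: [0.703, 0.712, 0.0, 0.001]
ft_force: [-0.0, -1.3, -0.0]
opening: 0.0145
```

```bash
R='' ; python3 -m handwheel '[{"gripper":1,"travel":[-0.015,0,0],"delta_rot":[0,0,0]},{"gripper":1,"travel":[0,0,0],"delta_rot":[0,0,0]},{"gripper":1,"travel":[0,0,0],"delta_rot":[0,0,0]}]'|sed -n 2p\;4p
python3 -m handwheel '[{"gripper":1,"travel":[-0.0125,0,0],"delta_rot":[0,0,0]},{"gripper":1,"travel":[0,0,0],"delta_rot":[0,0,0]},{"gripper":1,"travel":[0,0,0],"delta_rot":[0,0,0]}]'|sed -n 2p\;4p
python3 -m handwheel '[{"gripper":1,"travel":[-0.0125,0,0],"delta_rot":[0,0,0]},{"gripper":1,"travel":[0,0,0],"delta_rot":[0,0,0]},{"gripper":1,"travel":[0,0,0],"delta_rot":[0,0,0]}]'|sed -n 2p\;4p
```

```text
position: [0.4916, -0.0599, 0.0979]
ft_force: [-0.2, -4.9, -3.3]
position: [0.4915, -0.0603, 0.0979]
ft_force: [-0.1, -3.3, -3.9]
position: [0.4917, -0.0607, 0.0981]
ft_force: [0.4, -0.6, -4.5]
```

The z force fell back to its free value at y≈-0.060, so the slot has come over the pin, as expected from the pin's measured position. Now I lower the cover onto the blank.

```bash
python3 -m handwheel '[{"gripper":1,"travel":[-0.004,0,0.025],"delta_rot":[0,0,0]},{"gripper":1,"travel":[0,0,0.025],"delta_rot":[0,0,0]},{"gripper":1,"travel":[0,0,0],"delta_rot":[0,0,0]},{"gripper":1,"travel":[0,0,0],"delta_rot":[0,0,0]},{"gripper":1,"travel":[0,0,0],"delta_rot":[0,0,0]}]'
python3 -m handwheel '[{"gripper":1,"travel":[0,0,0.025],"delta_rot":[0,0,0]},{"gripper":1,"travel":[0,0,0],"delta_rot":[0,0,0]},{"gripper":1,"travel":[0,0,0],"delta_rot":[0,0,0]},{"gripper":1,"travel":[0,0,0],"delta_rot":[0,0,0]}]'
python3 -m handwheel '[{"gripper":1,"travel":[0,0,0.025],"delta_rot":[0,0,0]},{"gripper":1,"travel":[0,0,0],"delta_rot":[0,0,0]},{"gripper":1,"travel":[0,0,0],"delta_rot":[0,0,0]},{"gripper":1,"travel":[0,0,0],"delta_rot":[0,0,0]}]'
```

```text
time: 12.78
position: [0.4917, -0.0613, 0.0942]
tool_rot: [0.702, 0.712, 0.001, 0.0]
ft_force: [0.2, -0.6, -4.0]
opening: 0.0144
time: 13.12
position: [0.4917, -0.0613, 0.0923]
tool_rot: [0.703, 0.712, 0.001, 0.0]
ft_force: [-0.7, 0.3, -3.3]
opening: 0.014
time: 13.45
position: [0.492, -0.0614, 0.0907]
tool_rot: [0.702, 0.712, 0.001, 0.001]
ft_force: [-0.0, -0.0, -1.1]
opening: 0.0139
```

It stayed free all the way down to 60 mm and touched there, so it is seated. Now I press.

```bash
python3 -m handwheel '[{"gripper":1,"travel":[0,0,0.02],"delta_rot":[0,0,0]},{"gripper":1,"travel":[0,0,0.02],"delta_rot":[0,0,0]},{"gripper":1,"travel":[0,0,0.02],"delta_rot":[0,0,0]},{"gripper":1,"travel":[0,0,0],"delta_rot":[0,0,0]},{"gripper":1,"travel":[0,0,0],"delta_rot":[0,0,0]},{"gripper":1,"travel":[0,0,0],"delta_rot":[0,0,0]}]'
python3 -m handwheel '[{"gripper":1,"travel":[0,0,0.02],"delta_rot":[0,0,0]},{"gripper":1,"travel":[0,0,0.02],"delta_rot":[0,0,0]},{"gripper":1,"travel":[0,0,0.012],"delta_rot":[0,0,0]},{"gripper":1,"travel":[0,0,0],"delta_rot":[0,0,0]},{"gripper":1,"travel":[0,0,0],"delta_rot":[0,0,0]},{"gripper":1,"travel":[0,0,0],"delta_rot":[0,0,0]},{"gripper":1,"travel":[0,0,0],"delta_rot":[0,0,0]}]'
python3 - <<'E'
from h import *
for i in range(3):
    q=vision.capture("side"); plan([.4917,-.0614,.0815],.8)
save(q,"e2.png",(200,110,310,190),7)
p=vision.capture("top");c=cloud(p); save(p,"e1.png",(300,120,440,225),5)
k=c[(c[:,2]>.06)&(c[:,2]<.09)&(c[:,0]>.445)&(c[:,0]<.535)&(c[:,1]>-.12)&(c[:,1]<.0)]; print("plate z",len(k),np.median(k[:,2]))
k=c[(c[:,2]>.035)&(c[:,2]<.063)&(c[:,0]>.43)&(c[:,0]<.55)&(c[:,1]>-.165)&(c[:,1]<.04)]; print("bed z",len(k),np.percentile(k[:,2],[10,50,90]))
E
```

```text
time: 13.95
position: [0.492, -0.0614, 0.0859]
tool_rot: [0.702, 0.712, 0.001, 0.001]
ft_force: [0.2, 0.8, 2.8]
opening: 0.0145
time: 14.53
position: [0.492, -0.0614, 0.0818]
tool_rot: [0.702, 0.712, 0.001, 0.001]
ft_force: [-1.3, 1.9, 5.2]
opening: 0.0143
t 14.58 pos [ 0.492  -0.0614  0.0818] yang 0.74 tilt [0.0022 0.0006] F [-0.2   0.95  4.99] op 0.0146
travel now-tool (units) [-0.0004 -0.0043  0.0036] after-turn tool [-0.0004 -0.0043  0.0036] rot units [ 0.0014 -0.0004 -0.0006]
t 14.63 pos [ 0.4921 -0.0614  0.0818] yang 0.74 tilt [0.0023 0.0005] F [-0.48  0.59  5.64] op 0.0147
travel now-tool (units) [-0.0003 -0.0045  0.0039] after-turn tool [-0.0003 -0.0045  0.0039] rot units [ 0.0015 -0.0003 -0.0006]
t 14.68 pos [ 0.4921 -0.0614  0.0818] yang 0.74 tilt [0.0023 0.0005] F [0.13 0.85 5.05] op 0.0148
travel now-tool (units) [-0.0005 -0.0046  0.004 ] after-turn tool [-0.0004 -0.0046  0.0041] rot units [ 0.0015 -0.0003 -0.0006]
plate z 670 0.06961389827303563
bed z 1163 [0.04475418 0.04896348 0.05290638]
```

View pics/e2.png

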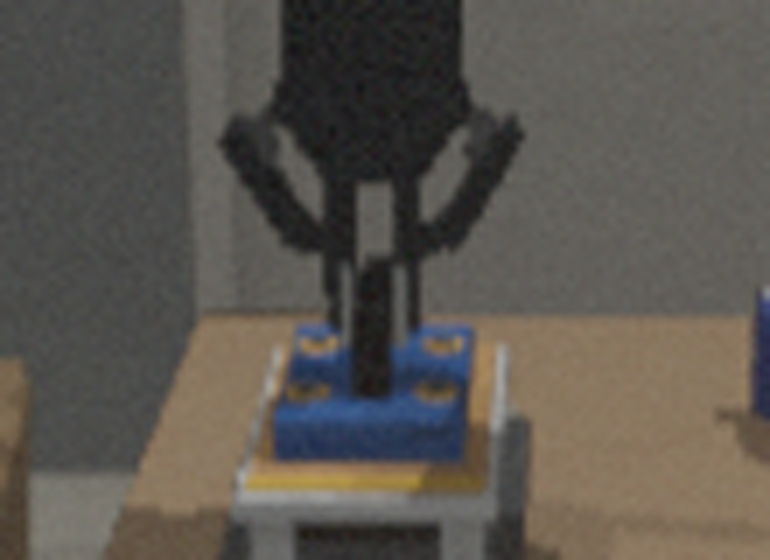

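View pics/e1.png

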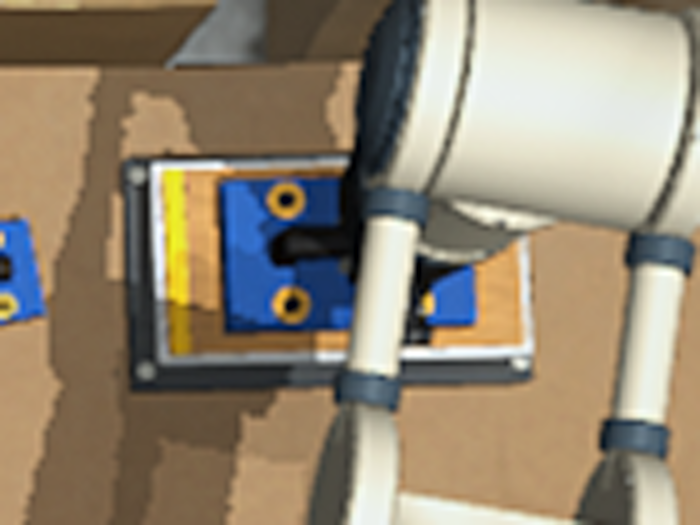

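The cover sits flat on the blank. Its plate top is at 69.6 mm and the bed at about 49–50 mm, so the bed has sunk about 10 mm. The net push of about 8.5 N matches the spring figures given. I'm handing in.

```bash
python3 - <<'E'
from h import *
print(close_job())
E
```

```text
the job is handed in; nothing more can be done
None
```

The job is done and handed in at about 15 s of the 48 s. The larger blue cover is seated over the pin, and the arm is still gripping its handle and holding the bed pressed down.

- **Pick and lay:** I gripped the handle with 100 N, carried the cover level to the yellow-banded end and laid it on the pin. Contact came with the underside at about 69 mm, where the pin tip should be at 70 mm.
- **Slide:** I slid it about 36 mm away from the band. The contact force vanished at y ≈ -0.060, close to where the pictures put the pin (-0.063). The cover then went down freely to bed height, about 60 mm.
- **Press:** At the last check the bed had sunk about 10 mm of 12, by both tool height and camera depth. The push was about 8.5 N, as the spring figures predict. The tool tilt was under 0.2° and the cover lay flat on the blank in both pictures.

- **Small disagreements:** The two cameras differed by 1–2 mm on the cover's sideways position, which is within the slot's 4 mm of play. The gripper read about 14.5 mm on the 16 mm bar; the grip never slipped.
- **Not checked:** I did not take a closing look at the carton and the marker. The arm's path stayed clear of both.

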